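# Seat a square sample jar in its nest and screw the cap down snug

## Robot

A 6-joint arm with a two-finger parallel gripper is mounted at the origin on a cart in front of the work surface, level with it; the furniture and walls round the work are solid. World frame = base frame: x ahead of the robot, y to its left, z up, the work surface at z = 0. Lengths are in m, angles in rad, forces in N, time in s.
With the tool pointing down it reaches from about 0.3 to 0.875 m from the base axis. Payload 6.4 kg.
Tool frame: the origin (TCP) lies midway between the tips of the shut fingers; the grasp point (between the pads) lies 19 mm behind it; z points along the fingers, y is the line along which they close (so a half turn about z gives the same grasp; the last joint's range is limited). The gripper opens to 85 mm and grips with 20 to 120 N. Pads are 22 mm wide; open, the fingers measure 114 mm over their backs; the gripper's body (76 mm by 85 mm) begins 54 mm behind the grasp point. The pads swing forward as they close: fully open they stand 13 mm farther back than shut.
Start: joints at [-1.393, 0.181, 1.607, -0, 1.354, -0.206], TCP at [0.215, -0.533, 0.231] pointing down, gripper open.
Joint ranges: [-2.99, 2.99], [-0.89, 2.07], [0.3, 2.58], [-1.14, 4.28], [0, 2.63], [-3.12, 3.12]. Speed limits (rad/s): [2.57, 2.57, 3.01, 3.14, 3.14, 3.14].

## Interface

Orientations are given as a unit quaternion [w, x, y, z].
In Python, from bench import ctrl gives the robot as it stands. The module is installed in compiled form; this text tells all that it offers.
- The arm moves only by the tool move_arm, never from a script. Its argument "plan" is one flat list of numbers, 6 for each row, row after row: the shift along the world's x, y, z in units of 50 mm (1.0 is 50 mm), then the turn, a rotation vector about the world's x, y, z in rad. A call has 1 to 10 rows; each row is the pose to reach, as a shift and turn from the pose commanded when the call began; what a row does not reach only later rows make up. A row lasts 1/8 s, in which the tool goes at most 62.5 mm and 10.7 degrees, less where a joint would pass 70% of its speed; a pose out of reach is approached as far as the arm can. A call with a gripper value outside its range is refused whole. "grip" is the finger opening in mm, from 0 to 85.4, set as the call begins (left out, the last holds). The fingers move at their own pace and stop on an object; the grip force is fixed at half the most. Time passes only in rows, so rows that repeat a pose let the fingers close. It gives the time, the measured TCP pose, the force, the opening and the grip force at its end, in the units of the state.
- ctrl.get_obs(): the state, without advancing time (a new reading comes with each control period).
- ctrl.camera(name): name is "scene" or "top" or "wrist"; returns a dict with "pixels" (400x640x3 uint8, red, green, blue), "fx", "fy", "cx", "cy" (pixels), "origin" and "attitude" of the camera in the world. Camera axes: x right, y down, z forward; pixel columns grow to the right and rows downward; lengths in m; the calibration is good to about 2 mm. A picture is of the moment at which its call begins. There is no depth.
- ctrl.hand_in(): hands the job in; it is judged then, once.
The state is a dict: "time_s": time; "q": joint angles; "dq": joint speeds; "joint_efforts": joint torques, N m; "eef_pos": TCP position; "eef_rot": TCP orientation; "wrist_force": force on the tool from outside, world axes, zero at the start; "torque": the same for the moment, N m; "opening": opening from 0.0 (shut) to 1.0 (fully open); "grasp_force": force on a finger pad.
Only numpy, scipy, OpenCV 4.12 (cv2) and the standard library are available. Lean on these libraries where they do the work, as an engineer would, in place of code of your own. Each camera call takes 0.05 s, during which the arm holds its last target. There are 200 camera calls.

## Task

The cap of the square white sample jar is only loosely on. Set the jar gently down into the square pocket of the aluminium nest so that it stands fully home and cannot turn, then screw its blue cap down clockwise until you feel it turn snug on the gasket, and stop there: not loose, not overtightened. Keep the jar upright, leave everything else on the bench where it is, and let go.

Things in the scene. Friction and masses are not known exactly. Their poses are not given: they have to be found in the camera images.
- jar: Loose square white jar with blue panels and a screw cap, 0.26 to 0.52 kg in all. Body 58 x 58 x 64 mm high, edges rounded 4 mm; the cap covers the neck. Origin: centre of the underside; z up, x and y square to its faces. Any quarter turn fits the nest. Carry it by its cap or by two opposite faces of its body.
- cap_top (a point): Centre of the flat top of the ribbed blue cap, a cylinder 54 mm across and 20 mm high on the jar's axis. When snug it is 91 mm above the jar's underside; it starts 0.5 to 1.5 mm higher. 3 mm a turn; clockwise seen from above closes. It starts 1.0 to 3.2 rad short of the gasket; neither its height nor its yaw tells how far. Running free it takes 0.05 N m to turn.
- gasket (a joint): Squeeze of the thin gasket under the cap, m: 0 until the cap meets it, then 0.0002 per rad of further turn; far too small to measure. It stays squeezed when let go. The cap meets it at 0.25 N m, then the torque of slow turning grows by 1.0 N m per rad, and sags by about 0.1 when turning stops. Snug is 0.32 to 0.70 N m (aim for 0.45), a squeeze of 0.00001 to 0.0001; more crushes it.
- nest_floor (a point): Centre of the pocket's floor in the fixed pale aluminium nest, a block 104 x 104 x 24 mm. The pocket is square, 62 mm wide (2 mm play each side of the jar), 18 mm deep, with its mouth bevelled 4 mm; the floor lies 6 mm above the bench. x and y are square to the pocket's walls, z up.
- mouse: Black computer mouse, 118 x 64 x 36 mm, loose, behind the work; leave it alone. Origin: centre of the underside.
- tape: Roll of silver-white tape standing on its end, 55 mm across and 50 mm high, loose, to the left; leave it alone. Origin: centre of the underside.
- cup: Small clear measuring cup, 63 mm across and 62 mm high, loose, to the right; leave it alone. Origin: centre of the underside.
- spool_orange: Orange thread spool, 30 mm across and 40 mm high, loose, at the back left; leave it alone. Origin: centre of the underside.
There are look-alikes about, which are no part of the job. What is meant by the jar is not yellow, and is the larger of those in its own colour.

How it is judged:
On the way, in this order (a step that is already met when the one before it is completed fails the run):
1. the jar stands fully home in the nest's pocket, upright, its gasket not yet squeezed (horizontal distance between jar and nest_floor below 0.005 m and z of jar in the frame of nest_floor below 0.002 m and angle between jar's own z axis and vertical below 0.06 rad and value of joint gasket below 1e-05 m), for 0.2 s.
2. the cap is turned snug onto the gasket (value of joint gasket above 1e-05 m), for 0.2 s.
At the end, for the whole second after the job is handed in: The jar stands upright (within 0.06 rad) on the floor of the nest's pocket (within 2 mm in height and 5 mm sideways), at rest and released, its cap down on the gasket (top within 0.4 mm of its snug height) and the gasket snugly squeezed: joint gasket between 0.00001 and 0.0001 m (horizontal distance between jar and nest_floor below 0.005 m and z of jar in the frame of nest_floor below 0.002 m and angle between jar's own z axis and vertical below 0.06 rad and value of joint gasket between 1e-05 and 0.0001 m and z of cap_top in the frame of jar below 0.0914 m and linear speed of jar below 0.02 m/s); the robot touches nothing.
It fails at once if the cap is overtightened and the gasket crushed (value of joint gasket above 0.0001 m).
It fails at once if the jar is tilted more than 0.5 rad (angle between jar's own z axis and vertical above 0.5 rad).
It fails at once if the jar is slammed or pressed into the nest with more than 60 N (contact force between jar and nest above 60 N).
It fails at once if a bystander (mouse, tape, cup, spool) is moved more than 30 mm (distance of any of mouse, tape, cup, spool_orange from where it was at the start of the episode above 0.03 m).
It also fails if it takes over 72 s, if anything falls off the work surface, if the arm or the gripper's body presses on something with over 40 N, if the wrist force passes 120 N, or if a joint passes its speed limit or range.

## Working session

There is one attempt and no reset: what is moved stays moved. The work goes in short steps, Python scripts to look and compute and a tool call to move; the robot and the scene stay as the last step left them, time stands still between calls to the robot, and variables do not carry over. Pictures are saved under pics/ and viewed, at most 10 in all, crops included, and the job is handed in when it is done.

Besides the shell and the picture viewer there is one more tool, called after "Emit:" as name(argument=value, ...), one argument or row to a line, values as JSON. move_arm: Moves the arm, as the interface text tells. Its arguments: {"type":"object","properties":{"plan":{"type":"array"},"grip":{"type":"number"}},"required":["plan"]}

```bash
mkdir -p pics
cat > h.py <<'E'
import numpy as np, cv2
from bench import ctrl
from scipy.spatial.transform import Rotation as R
def rot(a):
    a=np.array(a,float)
    return a if a.shape==(3,3) else R.from_quat(a[[1,2,3,0]]).as_matrix()
def ray(c,u,v,z):
    d=rot(c["attitude"])@np.array([(u-c["cx"])/c["fx"],(v-c["cy"])/c["fy"],1]); o=np.array(c["origin"])
    return o+d*(z-o[2])/d[2]
def proj(c,p):
    q=rot(c["attitude"]).T@(np.array(p)-np.array(c["origin"]))
    return np.array([c["fx"]*q[0]/q[2]+c["cx"],c["fy"]*q[1]/q[2]+c["cy"]])
def save(c,n): cv2.imwrite("pics/"+n,c["pixels"][:,:,::-1])
E
python3 - <<'E'
from h import *
import pickle
for n in("top","scene"):
    c=ctrl.camera(n); save(c,n+"0.png"); pickle.dump(c,open(n+"0.pkl","wb")); print(n,c["origin"],c["attitude"],c["fx"])
o=ctrl.get_obs(); print(o)
E
```

```text
top [0.3757147  0.13255593 1.30956032] [-0.06848248  0.70996967 -0.69718602  0.0720061 ] 410.835369763333
scene [-0.62959004 -0.76283483  1.02118403] [-0.44000976  0.77378156 -0.40056529  0.2172578 ] 510.6576802529962
{'time_s': 0.1, 'q': array([-1.39334045e+00,  1.81464839e-01,  1.60790299e+00,  9.42825924e-06,
        1.35379212e+00, -2.06277372e-01]), 'dq': array([ 0.0014106 , -0.00234968, -0.00343457,  0.0009394 , -0.00144908,
       -0.00079514]), 'joint_efforts': array([-2.95635646e-04, -4.45880342e+01, -3.52234447e+01, -3.62508990e-04,
        4.17286850e-03,  9.94440050e-07]), 'eef_pos': array([ 0.21521388, -0.5326764 ,  0.23047774]), 'eef_rot': array([-7.83495600e-04,  9.81649889e-01,  1.90690540e-01,  1.58947881e-05]), 'wrist_force': array([0.20622686, 0.70677923, 0.38584476]), 'torque': array([ 0.02951203,  0.01306674, -0.02734753]), 'grasp_force': 0.0, 'opening': 1.0030574585398087}
```

View pics/top0.png

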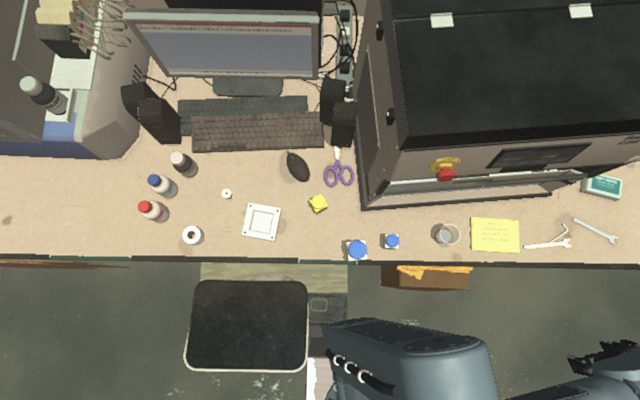

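View pics/scene0.png

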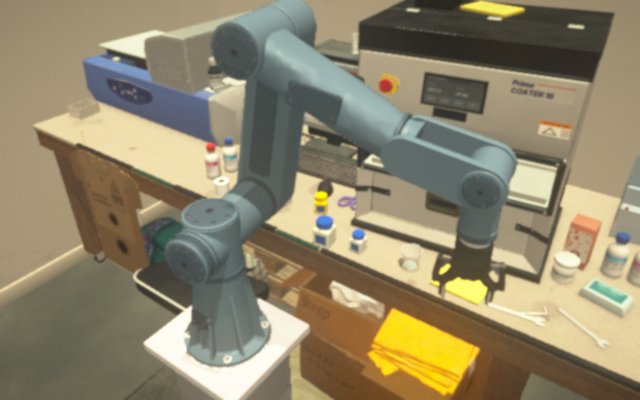

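The top view shows the nest at about (262,222), the large blue-capped jar at (357,249), its small look-alike at (392,241) and the yellow one at (318,203). The scene view agrees: the big jar is at (324,230) and the small one at (358,240).

Run:
```python
from h import *
import pickle
T=pickle.load(open("top0.pkl","rb"))
im=T["pixels"]; hsv=cv2.cvtColor(im,cv2.COLOR_RGB2HSV)
def blobs(m,x0,x1,y0,y1,z,name):
    mm=np.zeros_like(m); mm[y0:y1,x0:x1]=m[y0:y1,x0:x1]
    n,l,s,ce=cv2.connectedComponentsWithStats(mm)
    for i in range(1,n):
        if s[i,4]>30:
            pts=np.argwhere(l==i)[:,::-1].astype(np.float32)
            r=cv2.minAreaRect(pts); w=np.array([ray(T,*p,z)[:2] for p in cv2.boxPoints(r)])
            print(name,s[i,4],ce[i].round(1),"world",ray(T,*r[0],z).round(4),"sides",np.linalg.norm(np.diff(w,axis=0),axis=1).round(4),"ang",np.degrees(np.arctan2(*(w[1]-w[0])[::-1])).round(1))
blue=cv2.inRange(hsv,(100,120,60),(125,255,255))
blobs(blue,330,410,225,262,.0915,"blue")
white=cv2.inRange(hsv,(0,0,185),(179,45,255))
blobs(white,235,290,195,250,.024,"nest")
blobs(white,330,410,225,266,.064,"white")
for n,p in dict(mouse=(297,165),cup=(447,235),tape=(192,235),spool=(227,194),yel=(318,203)).items(): print(n,ray(T,*p,.03).round(3))
a=cv2.resize(im[185:275,230:410],None,fx=4.4,fy=4.4,interpolation=cv2.INTER_CUBIC)
cv2.imwrite("pics/crop.png",a[:,:,::-1])
```

```text
blue 109 [392.2 240.4] world [ 0.4966 -0.0887  0.0915] sides [0.0328 0.0326 0.0326] ang -89.0
blue 227 [356.9 249.3] world [0.4681 0.0167 0.0915] sides [0.0485 0.0476 0.0482] ang -44.5
nest 1150 [260.8 221.3] world [0.5567 0.3135 0.024 ] sides [0.1094 0.1096 0.109 ] ang -8.2
mouse [0.741 0.205 0.03 ]
cup [ 0.523 -0.271  0.03 ]
tape [0.508 0.525 0.03 ]
spool [0.641 0.424 0.03 ]
yel [0.617 0.134 0.03 ]
```

View pics/crop.png

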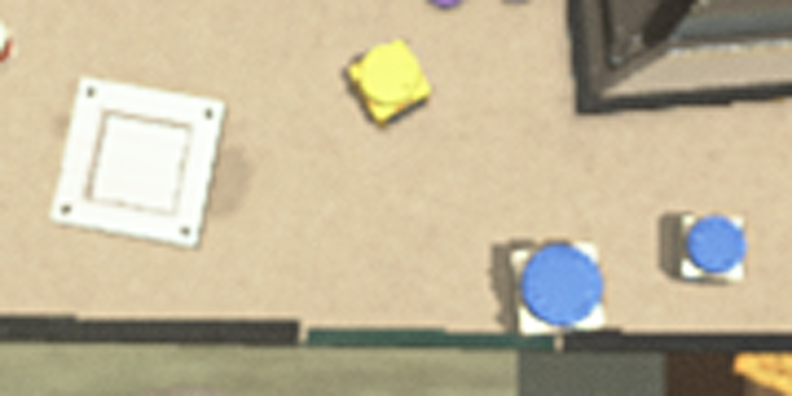

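Emit:
move_arm(
  plan=[0.5, 1.1, 0.4, 0, 0, 0.18, 1, 2.2, 0.8, 0, 0, 0.36, 1.5, 3.3, 1, 0, 0, 0.54, 2, 4.4, 1, 0, 0, 0.72, 2.5, 5.5, 1, 0, 0, 0.9, 3, 6.6, 1, 0, 0, 1.08, 3.5, 7.7, 1, 0, 0, 1.26, 4, 8.8, 1, 0, 0, 1.44, 4.5, 9.9, 1, 0, 0, 1.62, 5, 11, 1, 0, 0, 1.8],
)

```text
time_s: 1.35
eef_pos: [0.4657, 0.0189, 0.2812]
eef_rot: [0.0, 0.458, 0.889, -0.0]
wrist_force: [1.1, -0.4, 0.3]
opening: 1.0
grasp_force: 0.0
```

Emit:
move_arm(
  plan=[0, 0, 0, 0, 0, 0.18, 0, 0, 0, 0, 0, 0.36, 0, 0, 0, 0, 0, 0.54, 0, 0, 0, 0, 0, 0.72, 0, 0, 0, 0, 0, 0.9, 0, 0, 0, 0, 0, 1.08, 0, 0, 0, 0, 0, 1.26, 0, 0, 0, 0, 0, 1.44, 0, 0, 0, 0, 0, 1.62, 0, 0, 0, 0, 0, 1.8],
)

```text
time_s: 2.6
eef_pos: [0.465, 0.0169, 0.2808]
eef_rot: [-0.0, -0.411, 0.911, 0.0]
wrist_force: [-0.4, 0.5, 0.3]
opening: 0.999
grasp_force: 0.0
```

Run:
```python
from h import *
import pickle
c=ctrl.camera("wrist"); save(c,"w1.png"); pickle.dump(c,open("w1.pkl","wb"))
o=ctrl.get_obs(); print(o["time_s"],o["q"],o["eef_pos"],o["eef_rot"],c["origin"])
print(proj(c,[.468,.0167,.0915]),proj(c,[.556,.3135,.024]))
```

```text
2.65 [-2.19609123e-01 -1.12858472e-01  1.80881875e+00  3.31481278e-06
  1.44654513e+00 -2.64567369e+00] [0.46501192 0.01690508 0.28085241] [-3.63081550e-04 -4.14718902e-01  9.09949462e-01  2.76501584e-04] [ 0.41720242 -0.03674844  0.42367449]
[317.01485355 171.98831497] [411.450891   358.88564176]
```

View pics/w1.png

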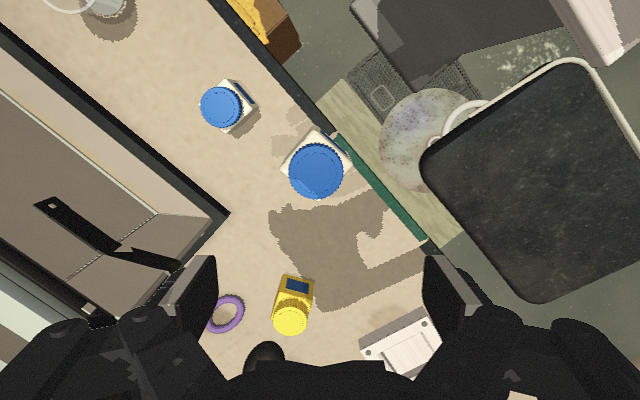

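The wrist view shows the big jar's cap at about (316,171) and white body corners at (318,128), (283,175) and (352,165). The nest is partly visible at (400,345).

Run:
```python
from h import *
import pickle
c=pickle.load(open("w1.pkl","rb")); im=c["pixels"]; hsv=cv2.cvtColor(im,cv2.COLOR_RGB2HSV)
m=np.zeros((400,640),np.uint8); m[115:215,265:370]=cv2.inRange(hsv,(100,120,60),(125,255,255))[115:215,265:370]
n,l,s,ce=cv2.connectedComponentsWithStats(m); i=1+s[1:,4].argmax()
pts=cv2.findContours((l==i).astype(np.uint8),0,cv2.CHAIN_APPROX_NONE)[0][0]
h=cv2.convexHull(pts); (u,v),r=cv2.minEnclosingCircle(h); print(u,v,r, s[i])
for z in(.082,.092): print(z,ray(c,u,v,z).round(4))
a=cv2.resize(im[115:215,265:370],None,fx=5.6,fy=5.6,interpolation=cv2.INTER_CUBIC); cv2.imwrite("pics/crop2.png",a[:,:,::-1])
```

```text
315.58203125 170.64195251464844 27.990184783935547 [ 289  143   55   56 2362]
0.082 [0.4696 0.0162 0.082 ]
0.092 [0.4681 0.0147 0.092 ]
```

View pics/crop2.png

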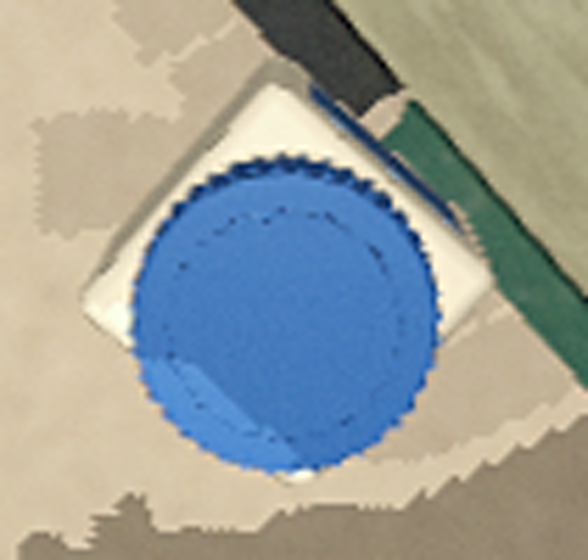

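The crop shows the jar's top face with corners at about (275,82), (90,300), (485,275) and (300,478) in crop pixels. The cap rim is centred at about (287,315).

Run:
```python
from h import *
import pickle
c=pickle.load(open("w1.pkl","rb")); T=pickle.load(open("top0.pkl","rb"))
w=lambda p:ray(c,265+p[0]/5.6,115+p[1]/5.6,.064)
ang=lambda a,b:np.degrees(np.arctan2(b[1]-a[1],b[0]-a[0])).round(1)
P=[w(p) for p in[(275,82),(90,300),(485,275),(300,478)]]
print("jar",ang(P[1],P[0]),ang(P[0],P[2]),ang(w((110,270)),w((255,100))),ang(P[1],P[3]),[p.round(4) for p in P],np.mean(P[1:3],axis=0))
t=lambda p:ray(T,230+p[0]/4.4,185+p[1]/4.4,.024)
N=[t(p) for p in[(82,78),(224,103),(197,247),(52,217)]]
print("nest",[ang(N[i],N[(i+1)%4]) for i in range(4)],np.mean(N,axis=0))
H=[t(p) for p in[(90,91),(208,113),(185,231),(67,209)]]
print("holes",[ang(H[i],H[(i+1)%4]) for i in range(4)],np.mean(H,axis=0),np.linalg.norm(H[0]-H[1]))
```

```text
jar -172.3 96.3 -172.4 97.0 [array([ 0.4451, -0.0139,  0.064 ]), array([ 0.4982, -0.0067,  0.064 ]), array([0.4394, 0.0388, 0.064 ]), array([0.4918, 0.0457, 0.064 ])] [0.46876712 0.0160669  0.064     ]
nest [np.float64(-99.0), np.float64(171.6), np.float64(79.4), np.float64(-9.1)] [0.55562339 0.31133262 0.024     ]
holes [np.float64(-99.6), np.float64(171.3), np.float64(80.5), np.float64(-8.0)] [0.55566061 0.31223379 0.024     ] 0.08694131728418676
```

Emit:
move_arm(
  plan=[0.06, -0.02, -0.6, 0, 0, 0, 0.06, -0.02, -1.4, 0, 0, 0, 0.06, -0.02, -2.3, 0, 0, 0, 0.06, -0.02, -3.1, 0, 0, 0, 0.06, -0.02, -3.7, 0, 0, 0, 0.06, -0.02, -4.1, 0, 0, 0, 0.06, -0.02, -4.3, 0, 0, 0, 0.06, -0.02, -4.3, 0, 0, 0],
)

```text
time_s: 3.65
eef_pos: [0.4679, 0.0159, 0.0659]
eef_rot: [-0.001, -0.408, 0.913, 0.0]
wrist_force: [0.0, 0.5, -0.3]
opening: 0.998
grasp_force: 0.0
```

Emit:
move_arm(
  plan=[0, 0, 0, 0, 0, 0, 0, 0, 0, 0, 0, 0, 0, 0, 0, 0, 0, 0, 0, 0, 0, 0, 0, 0, 0, 0, 0, 0, 0, 0, 0, 0, 0, 0, 0, 0],
  grip=45,
)

```text
time_s: 4.4
eef_pos: [0.4693, 0.0155, 0.0675]
eef_rot: [0.001, -0.409, 0.913, -0.001]
wrist_force: [-0.6, -0.4, 5.1]
opening: 0.611
grasp_force: 61.6
```

Run:
```python
from h import *
o=ctrl.get_obs(); print({k:np.round(v,3) for k,v in o.items()})
c=ctrl.camera("wrist"); save(c,"w2.png")
```

```text
{'time_s': np.float64(4.4), 'q': array([-0.22 ,  0.172,  1.992, -0.   ,  0.975, -2.633]), 'dq': array([-0.001,  0.001, -0.   ,  0.   ,  0.001, -0.001]), 'joint_efforts': array([ 2.3600e-01, -3.4276e+01, -2.6062e+01,  1.7200e-01, -2.2300e-01,
       -3.0000e-03]), 'eef_pos': array([0.469, 0.016, 0.068]), 'eef_rot': array([ 0.001, -0.409,  0.913, -0.001]), 'wrist_force': array([-0.645, -0.375,  5.062]), 'torque': array([-0.066,  0.093,  0.015]), 'grasp_force': np.float64(61.551), 'opening': np.float64(0.611)}
```

View pics/w2.png

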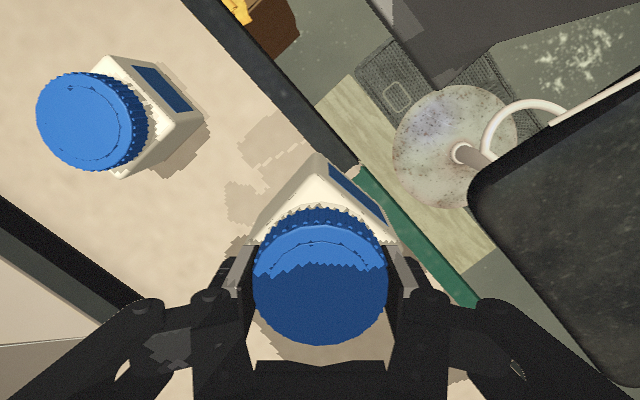

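The wrist view shows the cap centred between the pads at (320,290), with the jar body behind it and the look-alike at (95,120) untouched. Next I lift and fly past the nest so the wrist camera can see both.

Emit:
move_arm(
  plan=[0, 0, 0.2, 0, 0, 0, 0, 0, 0.6, 0, 0, 0, 0, 0, 1.2, 0, 0, 0, 0, 0.2, 1.9, 0, 0, 0, 0.2, 0.7, 2.5, 0, 0, 0, 0.5, 1.4, 2.9, 0, 0, 0, 0.9, 2.2, 3, 0, 0, 0, 1.3, 3, 3, 0, 0, 0, 1.7, 3.8, 3, 0, 0, -0.06, 2, 4.6, 3, 0, 0, -0.12],
)

```text
time_s: 5.7
eef_pos: [0.5684, 0.2471, 0.2164]
eef_rot: [-0.0, -0.352, 0.936, -0.0]
wrist_force: [0.5, -0.5, -2.2]
opening: 0.608
grasp_force: 63.4
```

Emit:
move_arm(
  plan=[0.3, 0.8, 0, 0, 0, -0.06, 0.6, 1.5, 0, 0, 0, -0.11, 0.85, 2.1, 0, 0, 0, -0.15, 1, 2.4, 0, 0, 0, -0.16, 1, 2.4, 0, 0, 0, -0.16, 1, 2.4, 0, 0, 0, -0.16, 1, 2.4, 0, 0, 0, -0.16],
)

```text
time_s: 6.58
eef_pos: [0.6181, 0.365, 0.2164]
eef_rot: [-0.0, -0.277, 0.961, -0.0]
wrist_force: [0.3, 0.3, -2.6]
opening: 0.611
grasp_force: 63.4
```

Run:
```python
from h import *
import pickle
c=ctrl.camera("wrist"); save(c,"w3.png"); pickle.dump(c,open("w3.pkl","wb"))
o=ctrl.get_obs(); print({k:np.round(v,4) for k,v in o.items()})
```

```text
{'time_s': np.float64(6.625), 'q': array([ 3.6860e-01,  5.0570e-01,  1.2148e+00, -1.0000e-04,  1.4211e+00,
       -1.7636e+00]), 'dq': array([ 0.0016,  0.0002, -0.0055,  0.0005, -0.0002,  0.0014]), 'joint_efforts': array([ 1.37000e-01, -6.29839e+01, -3.73828e+01,  8.60000e-03,
        7.80000e-03, -3.50000e-03]), 'eef_pos': array([0.6182, 0.365 , 0.2165]), 'eef_rot': array([-0.000e+00, -2.771e-01,  9.609e-01, -1.000e-04]), 'wrist_force': array([ 0.6745,  0.1413, -3.0095]), 'torque': array([0.0453, 0.0425, 0.0144]), 'grasp_force': np.float64(63.4017), 'opening': np.float64(0.6078)}
```

View pics/w3.png

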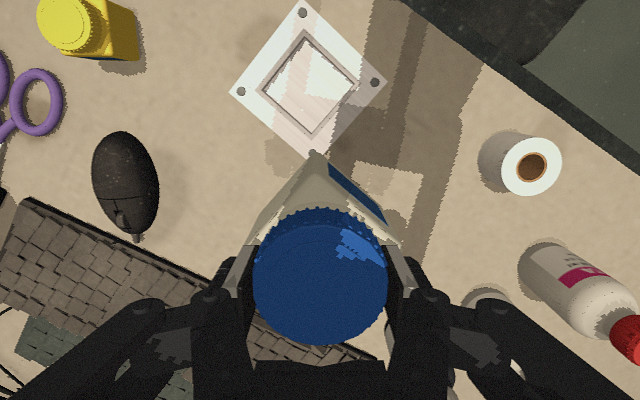

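The wrist view shows the nest's four screw holes at about (303,12), (374,82), (240,91) and (312,153). The held cap is at (320,275), and the jar hangs upright with one corner pointing at (318,152).

Run:
```python
from h import *
import pickle
c=pickle.load(open("w3.pkl","rb")); im=c["pixels"]; hsv=cv2.cvtColor(im,cv2.COLOR_RGB2HSV); g=cv2.cvtColor(im,cv2.COLOR_RGB2GRAY).astype(float)
H=[]
for u,v in[(303,12),(374,82),(240,91),(312,153)]:
    p=g[v-8:v+9,u-8:u+9]; w=np.clip(np.median(p)-25-p,0,None); yy,xx=np.mgrid[-8:9,-8:9]; w[np.hypot(xx,yy)>6.5]=0
    q=(u+(w*xx).sum()/w.sum(),v+(w*yy).sum()/w.sum()); H.append(ray(c,*q,.024)); print(np.round(q,1),H[-1].round(4))
a=lambda i,j:np.degrees(np.arctan2(*(H[j]-H[i])[1::-1])).round(1)
print("nest yaw",a(0,1),a(2,0),"centre",((H[1]+H[2])/2).round(4), "side",np.linalg.norm(H[0]-H[1]),np.linalg.norm(H[0]-H[2]))
m=cv2.inRange(hsv,(100,120,40),(125,255,255)); m[:200]=0; m[:,:230]=0; m[:,410:]=0
n,l,s,ce=cv2.connectedComponentsWithStats(m); i=1+s[1:,4].argmax(); print(s[i])
y,x=np.nonzero(l==i)
for r in(225,245,260,280,300,320,340): print(r,x[y==r].min(),x[y==r].max())
b=y.max(); print("bottom",b, "near edge",ray(c,320,b+.5,.241), "tcp",ctrl.get_obs()["eef_pos"])
```

```text
[302.2  12.5] [0.5082 0.2782 0.024 ]
[374.5  82. ] [0.522  0.3641 0.024 ]
[240.8  91.1] [0.5942 0.2643 0.024 ]
[313.  154.4] [0.6087 0.3517 0.024 ]
nest yaw 80.9 170.8 centre [0.5581 0.3142 0.024 ] side 0.08701043145547972 0.0871272202370584
[  252   207   137   139 14850]
225 278 364
245 260 379
260 254 386
280 252 388
300 255 386
320 266 374
340 293 344
bottom 345 near edge [0.64006594 0.37948476 0.241     ] tcp [0.61824301 0.36503297 0.21654527]
```

Emit:
move_arm(
  plan=[-0.4, -0.34, 0, 0, 0, 0, -0.8, -0.68, -0.1, 0, 0, 0, -1.1, -0.93, -0.4, 0, 0, 0, -1.215, -1.03, -0.9, 0, 0, 0, -1.215, -1.03, -1.4, 0, 0, 0, -1.215, -1.03, -1.8, 0, 0, 0, -1.215, -1.03, -2.15, 0, 0, 0, -1.215, -1.03, -2.35, 0, 0, 0, -1.215, -1.03, -2.35, 0, 0, 0, -1.215, -1.03, -2.35, 0, 0, 0],
)

```text
time_s: 7.88
eef_pos: [0.5582, 0.3146, 0.0996]
eef_rot: [0.001, -0.277, 0.961, 0.0]
wrist_force: [0.4, -0.3, -3.0]
opening: 0.614
grasp_force: 63.5
```

Emit:
move_arm(
  plan=[0, 0, -0.04, 0, 0, 0, 0, 0, -0.08, 0, 0, 0, 0, 0, -0.12, 0, 0, 0, 0, 0, -0.16, 0, 0, 0, 0, 0, -0.2, 0, 0, 0, 0, 0, -0.2, 0, 0, 0],
)

```text
time_s: 8.62
eef_pos: [0.5574, 0.3143, 0.0885]
eef_rot: [-0.0, -0.277, 0.961, -0.0]
wrist_force: [0.8, 1.0, -2.5]
opening: 0.61
grasp_force: 63.5
```

Emit:
move_arm(
  plan=[0, 0, -0.04, 0, 0, 0, 0, 0, -0.08, 0, 0, 0, 0, 0, -0.12, 0, 0, 0, 0, 0, -0.16, 0, 0, 0, 0, 0, -0.16, 0, 0, 0],
)

```text
time_s: 9.25
eef_pos: [0.5574, 0.3143, 0.0805]
eef_rot: [-0.0, -0.277, 0.961, -0.0]
wrist_force: [0.3, 0.0, -3.1]
opening: 0.611
grasp_force: 63.5
```

Run:
```python
from h import *
o=ctrl.get_obs(); print({k:np.round(v,4) for k,v in o.items()})
```

```text
{'time_s': np.float64(9.25), 'q': array([ 0.3282,  0.4837,  1.5397, -0.    ,  1.1186, -1.8047]), 'dq': array([ 0.    , -0.0033, -0.0044,  0.0011,  0.0013,  0.0019]), 'joint_efforts': array([-1.55000e-02, -5.67735e+01, -3.21375e+01, -1.70000e-03,
       -2.77000e-02, -0.00000e+00]), 'eef_pos': array([0.5574, 0.3143, 0.0805]), 'eef_rot': array([-3.000e-04, -2.774e-01,  9.608e-01, -0.000e+00]), 'wrist_force': array([ 0.3188,  0.0224, -3.1148]), 'torque': array([ 0.0117,  0.0361, -0.0181]), 'grasp_force': np.float64(63.4534), 'opening': np.float64(0.6108)}
```

Inside the pocket with no wall contact. Down the last 7 mm, slowly.

Emit:
move_arm(
  plan=[0, 0, -0.03, 0, 0, 0, 0, 0, -0.06, 0, 0, 0, 0, 0, -0.09, 0, 0, 0, 0, 0, -0.12, 0, 0, 0, 0, 0, -0.12, 0, 0, 0],
)

```text
time_s: 9.88
eef_pos: [0.5575, 0.3143, 0.0746]
eef_rot: [-0.0, -0.277, 0.961, -0.0]
wrist_force: [-1.2, 0.9, -3.6]
opening: 0.609
grasp_force: 63.5
```

Emit:
move_arm(
  plan=[0, 0, -0.015, 0, 0, 0, 0, 0, -0.03, 0, 0, 0, 0, 0, -0.03, 0, 0, 0],
)

```text
time_s: 10.25
eef_pos: [0.5578, 0.3145, 0.0739]
eef_rot: [0.0, -0.277, 0.961, 0.0]
wrist_force: [-1.4, -0.1, 1.0]
opening: 0.61
grasp_force: 63.6
```

Emit:
move_arm(
  plan=[0, 0, -0.001, 0, 0, -0.1, 0, 0, -0.002, 0, 0, -0.2, 0, 0, -0.003, 0, 0, -0.3, 0, 0, -0.004, 0, 0, -0.4, 0, 0, -0.005, 0, 0, -0.5, 0, 0, -0.006, 0, 0, -0.6, 0, 0, -0.007, 0, 0, -0.7],
)

```text
time_s: 11.12
eef_pos: [0.558, 0.3146, 0.0735]
eef_rot: [0.0, 0.07, 0.998, 0.0]
wrist_force: [-1.0, 0.6, 2.0]
opening: 0.61
grasp_force: 63.7
```

```bash
cat > t.py <<'E'
from h import *
o=ctrl.get_obs(); print({k:np.round(o[k],3) for k in("time_s","q","eef_pos","eef_rot","wrist_force","torque","joint_efforts","grasp_force")})
E
python3 t.py
```

```text
{'time_s': np.float64(11.125), 'q': array([ 0.328,  0.493,  1.542,  0.   ,  1.105, -1.102]), 'eef_pos': array([0.558, 0.315, 0.074]), 'eef_rot': array([0.   , 0.07 , 0.998, 0.   ]), 'wrist_force': array([-1.01 ,  0.602,  1.983]), 'torque': array([0.029, 0.17 , 0.059]), 'joint_efforts': array([ -0.591, -54.622, -30.64 ,  -0.151,  -0.26 ,  -1.008]), 'grasp_force': np.float64(63.726)}
```

Emit:
move_arm(
  plan=[0, 0, -0.001, 0, 0, -0.05, 0, 0, -0.002, 0, 0, -0.1, 0, 0, -0.002, 0, 0, -0.15, 0, 0, -0.003, 0, 0, -0.2],
)

```text
time_s: 11.62
eef_pos: [0.558, 0.3146, 0.0734]
eef_rot: [0.0, 0.169, 0.986, 0.0]
wrist_force: [-1.5, 0.0, 1.8]
opening: 0.61
grasp_force: 63.8
```

```bash
python3 t.py
```

```text
{'time_s': np.float64(11.625), 'q': array([ 0.328,  0.494,  1.542,  0.   ,  1.105, -0.903]), 'eef_pos': array([0.558, 0.315, 0.073]), 'eef_rot': array([0.   , 0.169, 0.986, 0.   ]), 'wrist_force': array([-1.526,  0.046,  1.788]), 'torque': array([0.045, 0.187, 0.048]), 'joint_efforts': array([ -0.642, -54.479, -30.574,  -0.17 ,  -0.29 ,  -0.48 ]), 'grasp_force': np.float64(63.764)}
```

Emit:
move_arm(
  plan=[0, 0, -0.001, 0, 0, -0.05, 0, 0, -0.002, 0, 0, -0.1, 0, 0, -0.002, 0, 0, -0.15, 0, 0, -0.003, 0, 0, -0.2],
)

```text
time_s: 12.12
eef_pos: [0.5579, 0.3147, 0.0733]
eef_rot: [0.0, 0.266, 0.964, 0.0]
wrist_force: [-0.9, -0.5, 1.0]
opening: 0.611
grasp_force: 63.8
```

```bash
python3 t.py
```

```text
{'time_s': np.float64(12.125), 'q': array([ 0.328,  0.494,  1.542,  0.   ,  1.105, -0.703]), 'eef_pos': array([0.558, 0.315, 0.073]), 'eef_rot': array([0.   , 0.266, 0.964, 0.   ]), 'wrist_force': array([-0.9  , -0.549,  0.973]), 'torque': array([0.053, 0.219, 0.025]), 'joint_efforts': array([ -0.695, -54.374, -30.517,  -0.193,  -0.308,  -0.48 ]), 'grasp_force': np.float64(63.789)}
```

Emit:
move_arm(
  plan=[0, 0, -0.002, 0, 0, -0.05, 0, 0, -0.003, 0, 0, -0.1, 0, 0, -0.005, 0, 0, -0.15, 0, 0, -0.006, 0, 0, -0.2],
)

```text
time_s: 12.62
eef_pos: [0.558, 0.3147, 0.0732]
eef_rot: [0.0, 0.361, 0.932, 0.001]
wrist_force: [-2.3, 0.7, 2.8]
opening: 0.609
grasp_force: 63.9
```

```bash
python3 t.py
```

```text
{'time_s': np.float64(12.625), 'q': array([ 0.328,  0.494,  1.542,  0.   ,  1.104, -0.503]), 'eef_pos': array([0.558, 0.315, 0.073]), 'eef_rot': array([0.   , 0.361, 0.932, 0.001]), 'wrist_force': array([-2.334,  0.679,  2.756]), 'torque': array([0.011, 0.282, 0.06 ]), 'joint_efforts': array([ -0.759, -53.93 , -30.381,  -0.204,  -0.425,  -0.48 ]), 'grasp_force': np.float64(63.858)}
```

Emit:
move_arm(
  plan=[0, 0, -0.001, 0, 0, -0.05, 0, 0, -0.002, 0, 0, -0.1, 0, 0, -0.003, 0, 0, -0.15, 0, 0, -0.003, 0, 0, -0.2],
)

```text
time_s: 13.12
eef_pos: [0.5579, 0.3145, 0.073]
eef_rot: [0.0, 0.452, 0.892, 0.0]
wrist_force: [-2.6, -1.0, 3.2]
opening: 0.61
grasp_force: 63.9
```

```bash
python3 t.py
```

```text
{'time_s': np.float64(13.125), 'q': array([ 0.328,  0.494,  1.542, -0.   ,  1.105, -0.304]), 'eef_pos': array([0.558, 0.315, 0.073]), 'eef_rot': array([0.   , 0.452, 0.892, 0.   ]), 'wrist_force': array([-2.613, -1.007,  3.174]), 'torque': array([-0.187,  0.389,  0.304]), 'joint_efforts': array([ -0.559, -53.649, -30.645,   0.166,  -0.738,  -0.216]), 'grasp_force': np.float64(63.942)}
```

Emit:
move_arm(
  plan=[0, 0, -0.001, 0, 0, -0.04, 0, 0, -0.001, 0, 0, -0.08, 0, 0, -0.002, 0, 0, -0.12],
)

```text
time_s: 13.5
eef_pos: [0.5576, 0.3143, 0.0729]
eef_rot: [0.0, 0.505, 0.863, -0.0]
wrist_force: [-3.4, -1.9, 5.1]
opening: 0.609
grasp_force: 64.1
```

```bash
python3 t.py
```

```text
{'time_s': np.float64(13.5), 'q': array([ 3.280e-01,  4.940e-01,  1.542e+00, -1.000e-03,  1.105e+00,
       -1.840e-01]), 'eef_pos': array([0.558, 0.314, 0.073]), 'eef_rot': array([ 0.   ,  0.505,  0.863, -0.   ]), 'wrist_force': array([-3.429, -1.914,  5.107]), 'torque': array([-0.326,  0.598,  0.418]), 'joint_efforts': array([-4.3000e-01, -5.3083e+01, -3.0918e+01,  3.7000e-01, -1.1710e+00,
       -1.5000e-02]), 'grasp_force': np.float64(64.056)}
```

Emit:
move_arm(
  plan=[0, 0, 0, 0, 0, -0.03, 0, 0, 0, 0, 0, -0.03, 0, 0, 0, 0, 0, -0.03, 0, 0, 0, 0, 0, -0.03],
)

```text
time_s: 14.0
eef_pos: [0.5576, 0.3142, 0.0729]
eef_rot: [0.0, 0.517, 0.856, -0.0]
wrist_force: [-3.9, -3.1, 5.1]
opening: 0.612
grasp_force: 64.1
```

```bash
python3 t.py
```

```text
{'time_s': np.float64(14.0), 'q': array([ 0.328,  0.494,  1.542, -0.   ,  1.105, -0.155]), 'eef_pos': array([0.558, 0.314, 0.073]), 'eef_rot': array([ 0.   ,  0.517,  0.856, -0.   ]), 'wrist_force': array([-3.876, -3.064,  5.069]), 'torque': array([-0.336,  0.633,  0.321]), 'joint_efforts': array([ -0.342, -52.519, -30.762,   0.373,  -1.325,   0.34 ]), 'grasp_force': np.float64(64.132)}
```

Emit:
move_arm(
  plan=[0, 0, 0, 0, 0, 0, 0, 0, 0, 0, 0, 0, 0, 0, 0, 0, 0, 0, 0, 0, 0, 0, 0, 0, 0, 0, 0, 0, 0, 0, 0, 0, 0, 0, 0, 0],
  grip=85,
)

```text
time_s: 14.75
eef_pos: [0.5576, 0.3144, 0.0721]
eef_rot: [-0.0, 0.517, 0.856, 0.0]
wrist_force: [0.5, 0.1, -0.4]
opening: 0.99
grasp_force: 0.0
```

Emit:
move_arm(
  plan=[0, 0, 0.2, 0, 0, 0, 0, 0, 0.5, 0, 0, 0, 0, 0, 1, 0, 0, 0, 0, 0, 1.6, 0, 0, 0, 0, 0, 2.2, 0, 0, 0, 0, 0, 2.8, 0, 0, 0, 0, 0, 3.3, 0, 0, 0, 0, 0, 3.5, 0, 0, 0, 0, 0, 3.5, 0, 0, 0, 0, 0, 3.5, 0, 0, 0],
)

```text
time_s: 16.0
eef_pos: [0.5569, 0.3141, 0.2458]
eef_rot: [-0.001, 0.518, 0.856, -0.001]
wrist_force: [0.1, -0.2, -0.4]
opening: 0.992
grasp_force: 0.0
```

Run:
```python
from h import *
c=ctrl.camera("wrist"); save(c,"w4.png"); o=ctrl.get_obs(); print(o["opening"],o["wrist_force"],o["dq"].round(3))
```

```text
0.9947016323122033 [ 0.20476567  0.43946485 -0.32132009] [ 0.     0.005 -0.     0.003  0.002  0.001]
```

View pics/w4.png

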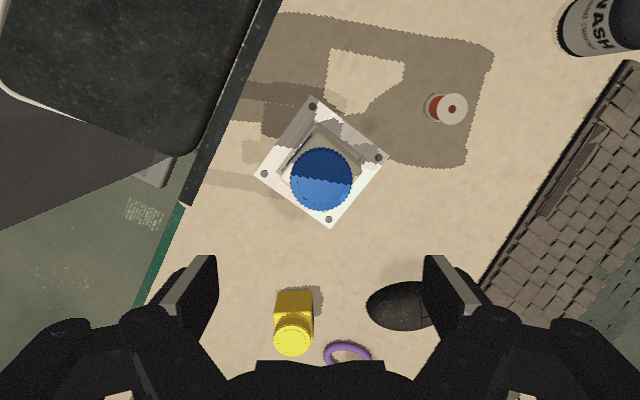

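The jar stands square in the nest, with its cap at (321,180) and the fingers clear. The held torque of 0.32 N m, plus about 0.1 of sag, means it was about 0.42 N m while turning.

```bash
python3 -c "
from bench import ctrl
print(ctrl.hand_in())"
```

```text
the job is handed in; nothing more can be done
None
```

The job is handed in, with no verdict returned: the jar stands home in the nest, its cap turned to about 0.42 N m on the gasket (snug is 0.32 to 0.70), the gripper is clear, and I saw no bystander disturbed, though I did not re-measure them.

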